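# Turn a drawer front over in the flip jig and lay it on the gluing rack

### The job

Use the hinged turn-over jig to turn the little drawer front onto its face: seat it in the pocket of the hinged plate with its bar pull up and let go of it, swing the plate fully over so that the drawer front drops face-down into the fixed nest, then swing the plate all the way back open, leaving the drawer front in the nest. Then take the drawer front out and lay it face-down squarely across the middle of the two rails of the gluing rack, its pull hanging between them, and let go. Leave the hole punch, spool and eraser where they are.

Things in the scene. Friction and masses are not known exactly. Their poses are not given: they have to be found in the camera images.
- panel: Small wooden drawer front, loose, about 0.11 kg: light board 100 mm (its x) x 62 mm (its y) x 18 mm thick (its z), with a dark solid bar pull on its face, 50 mm long (along x), 16 mm wide (y), 26 mm high, centred. Origin: centre of the flat back; z points from the back out through the pull. At the start it lies on its back on the worktop, pull up (board top 18 mm, pull top 44 mm above the worktop). It is the same after a half turn about z.
- jig: Turn-over jig fixed to the worktop, plywood base 112 mm (its x) x 262 mm (its y) x 8 mm, up to about 15 degrees askew. Origin: centre of the base's underside. Hinge axis along its x at y = 0, 52 mm above the worktop (posts at x = +-50 mm, tops at 58 mm). The hinged aluminium plate lies open on the +y (left) side; the fixed nest is on the -y side. Its -x side faces the robot.
- hinge (a point): Middle of the hinge axis on the jig, 52 mm above the worktop; its x is the hinge axis.
- flipper (a joint): Angle of the hinged aluminium plate (84 mm wide, reaching 125 mm out from the axis, 0.22 kg): 0 = open on the jig's +y side (start), 3.14 = swung fully over, upside down over the nest. Light friction; gravity keeps it at either end. The drawer front lies loose in it and tips out toward the nest just past upright, at about 1.65 to 1.75 rad.
- pocket (a point): On the hinged plate: centre of the pocket floor, 64 mm from the hinge axis, 43 mm above the worktop when open. The seated drawer front's back centre lies here, its length along the jig's y, pull up. Walls 16 mm high lean outward, about 3 mm clear of the board at the floor; the hinge-side heel wall is 30 mm high, its top 10 mm flared away from the pocket.
- rod (a point): On the hinged plate: mid grip of its steel handle rod, 12 mm in diameter, parallel to the hinge axis, sticking out of the plate towards the jig's -x: free for 72 mm (jig x from -44 to -116 mm, black end knob from there to -124 mm); this point at jig x = -82 mm, 100 mm from the hinge axis and level with it when open or fully over. It can be pinched from above and carried round a half circle, turning between the fingers.
- nest (a point): On the jig: where the centre of the drawer front's back lies when it is seated face-down in the fixed nest (64 mm to the -y side of the hinge axis, 59 mm above the worktop, back upward). The face then rests on two cross ledges 41 mm above the worktop at the two ends of the board; between them the pull hangs free. Locators stand only at the corners, so the middle 60 mm of both long edges is open to fingers down to 8 mm above the worktop.
- rack: Gluing rack fixed to the worktop: plywood base 120 mm (its x) x 110 mm (its y) x 8 mm with two upright wooden rails, each 14 mm wide, 100 mm long along its y, cork on top 45 mm above the worktop, centre lines at x = +-41 mm (clear gap 68 mm between them). Origin: centre of the underside. The drawer front belongs with its 100 mm length along the rack's x, pull down in the gap.
- rails (a point): On the rack: centre between the two rails at the height of their tops, 45 mm above the worktop. The laid drawer front's back centre is 18 mm above this point.
- hole_punch: Bystander, to be left alone: desk hole punch, 80x108x71 mm. Origin: centre of its underside.
- spool_0: Bystander, to be left alone: thread spool standing, 29 mm across, 48 mm high. Origin: centre of its underside.
- eraser: Bystander, to be left alone: eraser lying flat, 17x43x12 mm. Origin: centre of its underside.
Not all that is in view belongs to the job. There is more than one size of the panel; the job needs the smaller.

How it is judged:
On the way, in this order (a step that is already met when the one before it is completed fails the run):
1. the drawer front lies seated in the pocket of the open hinged plate, pull up, let go of (horizontal distance between panel and pocket below 0.008 m and angle between the x axis of panel and the y axis of jig, either way round below 0.12 rad and angle between panel's own z axis and vertical below 0.1 rad and contact force between the fingers and panel below 0.1 N and value of joint flipper below 0.15 rad and z of panel in the frame of pocket below 0.004 m), for 0.2 s.
2. the plate is swung fully over and the drawer front lies face-down in the nest under it (horizontal distance between panel and nest below 0.008 m and angle between the x axis of panel and the y axis of jig, either way round below 0.12 rad and angle between panel's own z axis and vertical above 3.04 rad and linear speed of panel below 0.02 m/s and contact force between the fingers and panel below 0.1 N and z of panel in the frame of nest between -0.004 and 0.004 m and value of joint flipper above 2.99 rad), for 0.2 s.
3. the plate is swung back open and the drawer front still lies face-down in the nest (horizontal distance between panel and nest below 0.008 m and angle between the x axis of panel and the y axis of jig, either way round below 0.12 rad and angle between panel's own z axis and vertical above 3.04 rad and linear speed of panel below 0.02 m/s and contact force between the fingers and panel below 0.1 N and z of panel in the frame of nest between -0.004 and 0.004 m and value of joint flipper below 0.15 rad), for 0.2 s.
At the end, for the whole second after the job is handed in: The drawer front lies face-down (pull down, level within 0.1 rad) on both rails of the gluing rack, its centre within 15 mm of the rack's middle, its length along the rack's x within 0.25 rad, back 13 to 23 mm above the rail tops, at rest and released; the hinged plate is open (under 0.15 rad) (horizontal distance between panel and rails below 0.015 m and angle between the x axis of panel and the x axis of rack, either way round below 0.25 rad and angle between panel's own z axis and vertical above 3.04 rad and z of panel in the frame of rails between 0.013 and 0.023 m and linear speed of panel below 0.02 m/s and contact force between the fingers and panel below 0.1 N and value of joint flipper below 0.15 rad); the robot touches nothing.
It fails at once if a bystander (hole punch, spool, eraser) moved by more than 30 mm (distance of any of hole_punch, spool_0, eraser from where it was at the start of the episode above 0.03 m).
It also fails if it takes over 72 s, if anything falls off the work surface, if the arm or the gripper's body presses on something with over 40 N, if the wrist force passes 120 N, or if a joint passes its speed limit or range.

### The arm

A 6-joint arm with a two-finger parallel gripper is mounted at the origin on a cart in front of the work surface, level with it; the furniture and walls round the work are solid. World frame = base frame: x ahead of the robot, y to its left, z up, the work surface at z = 0. Lengths are in m, angles in rad, forces in N, time in s.
With the tool pointing down it reaches from about 0.375 to 0.975 m from the base axis. Payload 3.8 kg.
Tool frame: the origin (TCP) lies on the centre line of the jaws, within the pads' length; the fingertips stand 25 mm ahead of it and the grasp point (between the pads) lies 6 mm ahead of it; z points along the fingers, y is the line along which they close (so a half turn about z gives the same grasp; the last joint's range is limited). The gripper opens to 85 mm and grips with 20 to 120 N. Pads are 22 mm wide; open, the fingers measure 114 mm over their backs; the gripper's body (76 mm by 85 mm) begins 54 mm behind the grasp point. The pads swing forward as they close: fully open they stand 13 mm farther back than shut.
Start: joints at [-1.284, 0.264, 1.604, -0, 1.274, -0.037], TCP at [0.215, -0.64, 0.256] pointing down, gripper open.
Joint ranges: [-2.63, 2.63], [-0.94, 2.18], [0.31, 2.57], [-1.31, 4.45], [0, 2.66], [-2.55, 2.55]. Speed limits (rad/s): [2.57, 2.57, 3.14, 3.14, 3.14, 3.14].

### API

Orientations are given as a rotation vector (axis times angle).
In Python, from workcell import bot gives the robot as it stands. The module is installed in compiled form; this text tells all that it offers.
- The arm moves only by the tool play_rows, never from a script. Its argument "commands" is a list that holds one entry, the list of rows, each a list of 7 numbers: the shift along the tool's x, y, z as a fraction of full scale, then the turn, a rotation vector about the tool's x, y, z as a fraction of full scale, then the closure, from -1 (fully open) to 1 (shut). A call has 1 to 8 rows; each row is the pose to reach, as a shift and turn from the pose commanded when the call began, along the tool's axes at that moment, turning the shorter way round; what a row does not reach only later rows make up. Full scale, the value 1, is 60 cm for a shift and 180 degrees for a turn. A row lasts 1/10 s, in which the tool goes at most 50 mm and 8.59 degrees, less where a joint would pass 70% of its speed; a pose out of reach is approached as far as the arm can. A call with a number of a shift or a turn outside -1 to 1 is refused whole. A call with a gripper value outside its range is refused whole. The fingers move at their own pace and stop on an object; "force" is the grip in N (left out, the last holds). Time passes only in rows, so rows that repeat a pose let the fingers close. It gives the time, the measured TCP pose, the force, the opening and the grip force at its end, in the units of the state.
- bot.read_state(): the state, without advancing time (a new reading comes with each control period).
- bot.read_camera(name): name is "side" or "top"; returns the picture (420x560x3 uint8, blue, green, red); there is no depth.
- bot.camera_params(name): a dict with "fov_y" (degrees; the focal length in pixels is half the picture's height over the tangent of half this angle, whatever the lens; pixels are square), "cx", "cy" (the principal point, pixels), "D" ([k1, k2, p1, p2, k3] as OpenCV has them; the pictures are not rectified), "rvec" (rotation vector, rad) and "tvec" (3), from world to camera coordinates, as OpenCV has them. Camera axes: x right, y down, z forward; pixel columns grow to the right and rows downward; lengths in m; the calibration is good to about 2 mm. A picture is of the moment at which its call begins. camera_params takes no time and is no camera call.
- bot.finish_job(): hands the job in; it is judged then, once.
The state is a dict: "time": time; "q": joint angles; "joint_vel": joint speeds; "joint_torque": joint torques, N m; "tool_pos": TCP position; "tcp_rot": TCP orientation; "wrist_force": force on the tool from outside, world axes, zero at the start; "torque": the same for the moment, N m; "width": opening from 0.0 (shut) to 1.0 (fully open); "grip_force": force on a finger pad.
Only numpy, scipy, OpenCV 4.12 (cv2) and the standard library are available. Lean on these libraries where they do the work, as an engineer would, in place of code of your own. Each camera call takes 0.05 s, during which the arm holds its last target. There are 200 camera calls.

## Working session

There is one attempt and no reset: what is moved stays moved. The work goes in short steps, Python scripts to look and compute and a tool call to move; the robot and the scene stay as the last step left them, time stands still between calls to the robot, and variables do not carry over. Pictures are saved under pics/ and viewed, at most 12 in all, crops included, and the job is handed in when it is done.

Besides the shell and the picture viewer there is one more tool, called after "Call:" by a JSON object that holds its "method" and its "body". play_rows: Moves the arm, as the interface text tells. Its arguments: {"type":"object","properties":{"commands":{"type":"array"},"force":{"type":"number"}},"required":["commands"]}

```bash
mkdir -p pics; python3 - <<'E'
from workcell import bot
import cv2
for n in("top","side"):
    cv2.imwrite(f"pics/{n}0.png",cv2.resize(bot.read_camera(n),(800,600),interpolation=cv2.INTER_CUBIC)); print(bot.camera_params(n))
s=bot.read_state(); print(s)
E
```

```text
{'fov_y': 54.967421467954715, 'cx': 282.5688311408881, 'cy': 207.34878752068806, 'D': array([0.00425588, 0.        , 0.        , 0.        , 0.        ]), 'rvec': array([ 2.09474572, -2.1308131 ,  0.19721735]), 'tvec': array([0.01617084, 0.56724378, 1.1839162 ])}
{'fov_y': 46.603931429097656, 'cx': 274.4560699666301, 'cy': 207.47453107864237, 'D': array([-0.13539342,  0.        ,  0.        ,  0.        ,  0.        ]), 'rvec': array([ 2.03149649, -0.050432  ,  0.01118527]), 'tvec': array([-0.56068701,  0.06403702,  1.23007694])}
{'time': 0.1, 'q': array([-1.28390031e+00,  2.64696625e-01,  1.60525173e+00,  1.60633850e-05,
        1.27369572e+00, -3.68893991e-02]), 'joint_vel': array([-0.00081805, -0.00110836, -0.00397749,  0.00123183,  0.00065124,
       -0.000101  ]), 'joint_torque': array([ 2.12666324e-03, -5.16709149e+01, -3.68589628e+01,  1.19383226e-04,
        6.35690172e-03, -3.89984928e-05]), 'tool_pos': array([ 0.21459229, -0.63933325,  0.25506608]), 'tcp_rot': array([-3.09850359e+00, -5.06046470e-01,  3.77580521e-04]), 'wrist_force': array([0.01303705, 0.41859606, 0.34778806]), 'torque': array([-0.0067272 , -0.02848626,  0.06264451]), 'grip_force': 0.0, 'width': 1.001391013258773}
```

View pics/top0.png

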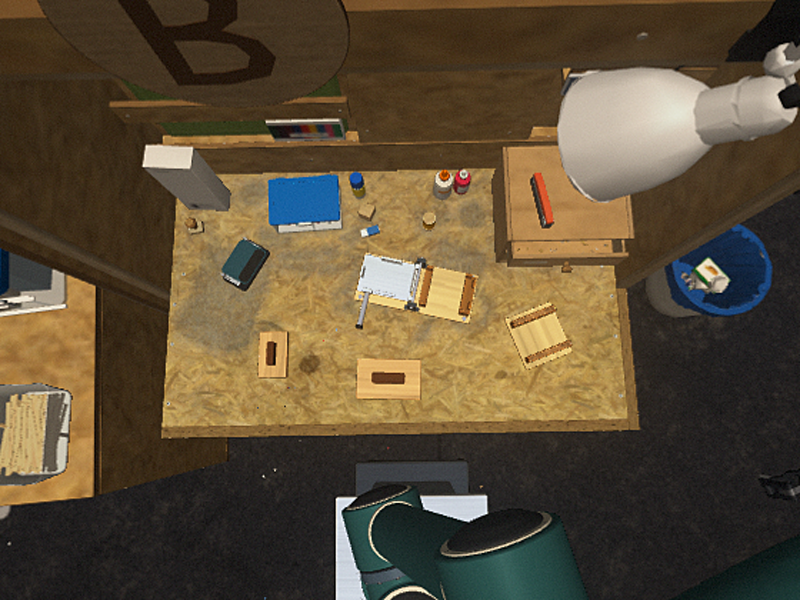

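View pics/side0.png

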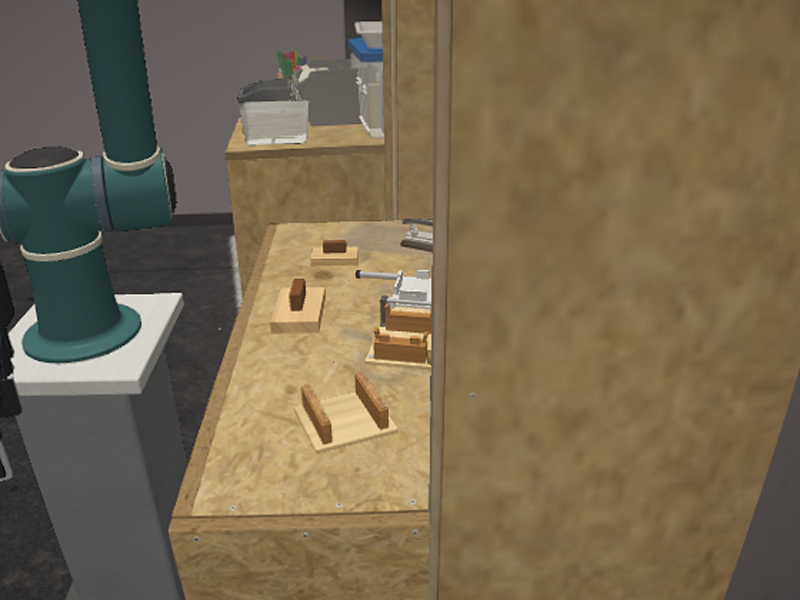

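```bash
cat > h.py <<'E'
from workcell import bot
import cv2, numpy as np
from scipy.spatial.transform import Rotation as R
def cam(n):
    p=bot.camera_params(n); f=210/np.tan(np.radians(p["fov_y"]/2))
    return np.array([[f,0,p["cx"]],[0,f,p["cy"]],[0,0,1]]),p["D"],p["rvec"],p["tvec"]
def proj(n,P):
    K,D,r,t=cam(n); return cv2.projectPoints(np.asarray(P,float).reshape(-1,1,3),r,t,K,D)[0][:,0]
def back(n,uv,z):
    K,D,r,t=cam(n); Rm=cv2.Rodrigues(r)[0]
    u=cv2.undistortPoints(np.asarray(uv,float).reshape(-1,1,2),K,D)[:,0]
    d=np.c_[u,np.ones(len(u))]@Rm; c=-Rm.T@t
    z=np.broadcast_to(z,len(d)); s=(z-c[2])/d[:,2]
    return c+d*s[:,None]
def crop(im,x0,y0,x1,y1,k):
    return cv2.resize(im[y0:y1,x0:x1],None,fx=k,fy=k,interpolation=cv2.INTER_CUBIC)
E
python3 - <<'E'
from h import *
im=bot.read_camera("top"); cv2.imwrite("pics/topraw.png",im)
cv2.imwrite("pics/jig.png",crop(im,242,172,338,234,8))
a=crop(im,176,226,212,270,10);b=crop(im,350,208,405,262,8)
c=np.zeros((440,800,3),np.uint8); c[:440,:360]=a; c[:432,360:800]=b
cv2.imwrite("pics/pr.png",c)
E
```

```text
(no output)
```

View pics/jig.png

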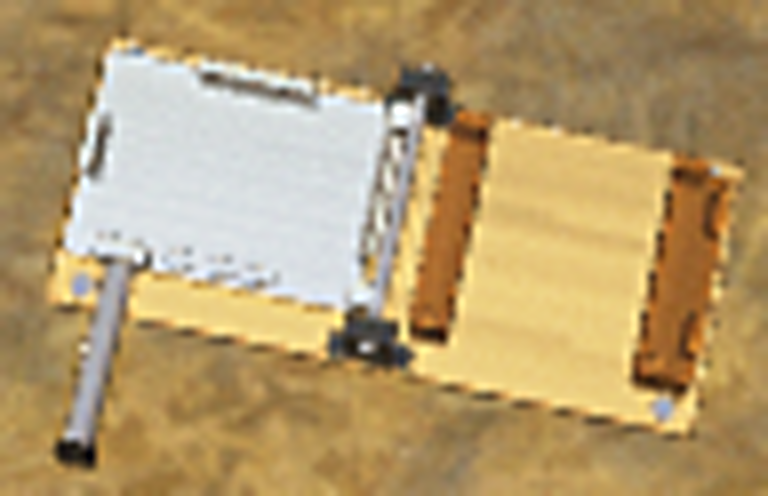

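View pics/pr.png

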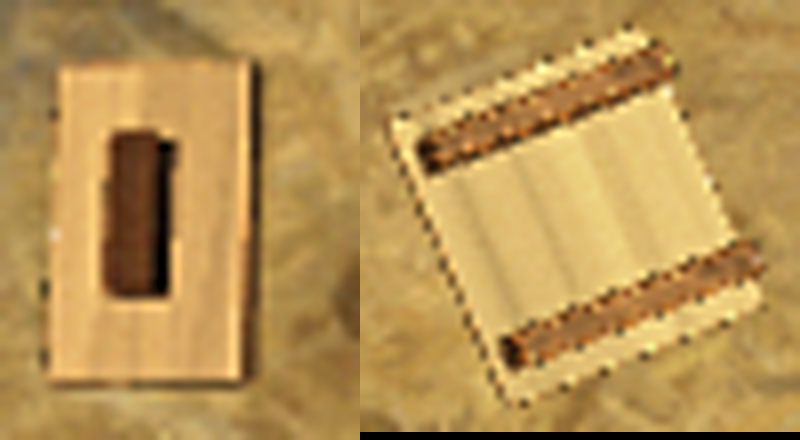

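```bash
cat > fit.py <<'E'
from h import *
from scipy.optimize import least_squares
def fit(L,uv,z0=(0.6,0,0)):
    L=np.array(L)/1000
    def res(q):
        c,s=np.cos(q[2]),np.sin(q[2]); P=L@np.array([[c,s,0],[-s,c,0],[0,0,1]])+[q[0],q[1],0]
        return (proj("top",P)-uv).ravel()
    r=least_squares(res,z0); return r.x,np.round(r.fun.reshape(-1,2),1).tolist()
def px(a,k,ox,oy): return (np.array(a,float)+.5)/k-.5+[ox,oy]
if __name__=="__main__":
    K,D,r,t=cam("top"); print("campos",-cv2.Rodrigues(r)[0].T@t)
    jl=[(-56,131,8),(-56,-131,8),(56,-131,8),(56,131,8),(-122,100,52),(50,0,58),(-50,0,58)]
    print("jig",fit(jl,px([(50,303),(690,432),(742,172),(115,42),(75,450),(425,90),(370,335)],8,242,172)))
    pl=[(50,31,18),(50,-31,18),(-50,-31,18),(-50,31,18),(25,8,44),(25,-8,44),(-25,-8,44),(-25,8,44)]
    print("panel",fit(pl,px([(60,63),(250,63),(245,380),(48,380),(110,132),(160,132),(150,297),(102,297)],10,176,226)))
    # rack: x axis taken pointing away from robot-ish
    rl=[(60,55,8),(60,-55,8),(-60,-55,8),(-60,55,8),(41,50,45),(41,-50,45),(-41,50,45),(-41,-50,45)]
    print("rack",fit(rl,px([(35,122),(280,28),(402,298),(155,402),(65,152),(308,60),(148,348),(395,252)],8,350,208)))
E
python3 fit.py
```

```text
campos [ 0.32449399 -0.0050242   1.27214896]
jig (array([ 0.59755481, -0.02116511, -0.23379076]), [[-0.4, -0.3], [0.2, 0.9], [0.5, -0.3], [-0.5, -0.8], [-0.1, 1.4], [0.1, -0.7], [0.1, -0.4]])
panel (array([ 0.45222273,  0.29522057, -0.00681356]), [[-0.2, 0.0], [0.5, -0.2], [0.0, 0.2], [-0.3, 0.4], [-0.2, -0.0], [-0.0, -0.1], [0.4, -0.2], [-0.1, -0.1]])
rack (array([ 0.48570515, -0.28574845,  0.35491783]), [[-1.4, 0.1], [-0.2, -0.6], [0.3, 0.8], [-1.2, 0.7], [0.7, -0.4], [0.2, -0.6], [1.1, 0.0], [0.4, 0.1]])
```

```bash
cat > plan.py <<'E'
from h import *
def rot(psi): return np.array([[np.cos(psi),np.sin(psi),0],[np.sin(psi),-np.cos(psi),0],[0,0,-1]]).T if 0 else np.c_[[np.cos(psi),np.sin(psi),0],[np.sin(psi),-np.cos(psi),0],[0,0,-1]]
def now():
    s=bot.read_state(); return np.array(s["tool_pos"]),R.from_rotvec(s["tcp_rot"]).as_matrix()
def rows(start,targets):
    """targets (x,y,z,psi,grip); rows from start pose"""
    p,M=start; out=[]
    for x,y,z,a,g in targets:
        d=M.T@(np.array([x,y,z])-p)/0.6; w=R.from_matrix(M.T@rot(a)).as_rotvec()/np.pi
        out.append([round(float(v),4) for v in (*d,*w)]+[g])
    return out
def chain(calls,start=None):
    st=start or now()
    for c in calls:
        for r in rows(st,c): print(r)
        print('--'); x,y,z,a,_=c[-1]; st=(np.array([x,y,z]),rot(a))
J=(0.5976,-0.0212,-0.2338)
def jp(x,y,j=J): c,s=np.cos(j[2]),np.sin(j[2]); return j[0]+c*x-s*y, j[1]+s*x+c*y
E
python3 - <<'E'
from plan import *
s=now()[0]
chain([[(0.42,-.30,.256,1.3,-1)],[(.47,.05,.25,2.4,-1)],[(.452,.295,.15,3.135,-1)]])
E
```

```text
[0.5045, -0.4274, -0.0005, -0.0005, -0.0003, -0.3107, -1]
--
[0.5844, -0.0757, 0.01, 0.0, 0.0, -0.3501, -1]
--
[0.2979, 0.2808, 0.1667, 0.0, 0.0, -0.234, -1]
--
```

Call:
{"method": "play_rows", "body": {"commands": [[[0.5, -0.42, 0, 0, 0, -0.31, -1], [0.5, -0.42, 0, 0, 0, -0.31, -1], [0.5, -0.42, 0, 0, 0, -0.31, -1], [0.5, -0.42, 0, 0, 0, -0.31, -1], [0.5, -0.42, 0, 0, 0, -0.31, -1], [0.5, -0.42, 0, 0, 0, -0.31, -1], [0.5, -0.42, 0, 0, 0, -0.31, -1], [0.5, -0.42, 0, 0, 0, -0.31, -1]]], "force": 40}}

```text
time: 0.95
tool_pos: [0.4197, -0.3031, 0.2561]
tcp_rot: [-2.501, -1.901, -0.001]
wrist_force: [1.0, -1.1, -0.3]
width: 1.003
grip_force: 0.0
```

Call:
{"method": "play_rows", "body": {"commands": [[[0.58, -0.075, 0.01, 0, 0, -0.35, -1], [0.58, -0.075, 0.01, 0, 0, -0.35, -1], [0.58, -0.075, 0.01, 0, 0, -0.35, -1], [0.58, -0.075, 0.01, 0, 0, -0.35, -1], [0.58, -0.075, 0.01, 0, 0, -0.35, -1], [0.58, -0.075, 0.01, 0, 0, -0.35, -1], [0.58, -0.075, 0.01, 0, 0, -0.35, -1], [0.58, -0.075, 0.01, 0, 0, -0.35, -1]]]}}

```text
time: 1.75
tool_pos: [0.4694, 0.0472, 0.2501]
tcp_rot: [-1.126, -2.932, -0.004]
wrist_force: [-0.4, -0.1, -0.7]
width: 1.001
grip_force: 0.0
```

```bash
python3 - <<'E'
from plan import *
chain([[(.452,.295,.13,3.135,-1)],[(.452,.295,.049,3.135,-0.3)]])
E
```

```text
[0.2977, 0.287, 0.2012, 0.0008, -0.0003, -0.2313, -1]
--
[0.0, 0.0, 0.135, 0.0, 0.0, 0.0, -0.3]
--
```

Call:
{"method": "play_rows", "body": {"commands": [[[0.298, 0.287, 0.201, 0, 0, -0.231, -1], [0.298, 0.287, 0.201, 0, 0, -0.231, -1], [0.298, 0.287, 0.201, 0, 0, -0.231, -1], [0.298, 0.287, 0.201, 0, 0, -0.231, -1], [0.298, 0.287, 0.201, 0, 0, -0.231, -1], [0.298, 0.287, 0.201, 0, 0, -0.231, -1], [0.298, 0.287, 0.201, 0, 0, -0.231, -1], [0.298, 0.287, 0.201, 0, 0, -0.231, -1]]]}}

```text
time: 2.55
tool_pos: [0.4541, 0.2894, 0.1291]
tcp_rot: [-0.027, -3.14, 0.002]
wrist_force: [0.9, -0.6, -0.1]
width: 1.001
grip_force: 0.0
```

Call:
{"method": "play_rows", "body": {"commands": [[[0, 0, 0.04, 0, 0, 0, -0.5], [0, 0, 0.09, 0, 0, 0, -0.5], [0, 0, 0.12, 0, 0, 0, -0.5], [0, 0, 0.135, 0, 0, 0, -0.5], [0, 0, 0.135, 0, 0, 0, -0.5]]]}}

```text
time: 3.05
tool_pos: [0.4544, 0.288, 0.0481]
tcp_rot: [-0.032, -3.14, 0.002]
wrist_force: [0.1, -0.1, -0.0]
width: 0.753
grip_force: 0.0
```

```bash
python3 - <<'E'
from plan import *
print(bot.read_state())
a=crop(bot.read_camera("top"),170,215,250,275,10)
b=crop(bot.read_camera("side"),210,155,270,195,6)
cv2.imwrite("pics/g1.png",a)
cv2.imwrite("pics/g1s.png",b)
E
```

```text
{'time': 3.05, 'q': array([ 5.18764777e-01,  2.31723886e-01,  2.07064045e+00, -2.38804221e-04,
        8.41029126e-01, -1.03167847e+00]), 'joint_vel': array([ 0.00704822, -0.02090164, -0.02948113,  0.00188351,  0.01303013,
        0.00209369]), 'joint_torque': array([-2.34914152e-02, -4.09656072e+01, -2.85500157e+01, -2.51260361e-03,
       -1.81881697e-01, -2.60063105e-03]), 'tool_pos': array([0.45437187, 0.28801749, 0.04813129]), 'tcp_rot': array([-3.17048740e-02, -3.13996718e+00,  1.66782049e-03]), 'wrist_force': array([ 0.07448441, -0.09666694, -0.0185489 ]), 'torque': array([-0.0016249 ,  0.00758341, -0.05512187]), 'grip_force': 0.0, 'width': 0.7532145941962545}
```

View pics/g1.png

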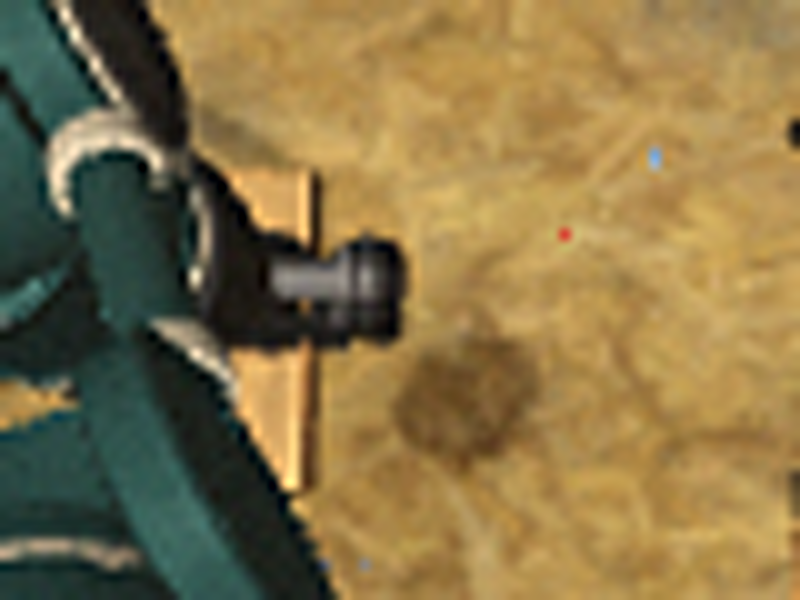

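```bash
python3 - <<'E'
from plan import *
chain([[(.452,.295,.048,3.135,-0.5)],[(.452,.295,.14,3.135,1)],[(.54,.17,.18,2.2,1)],[(*jp(0,.064),.15,1.337,1)]])
E
```

```text
[0.0064, 0.0095, 0.0031, 0.0003, 0.0005, -0.0042, -0.5]
--
[0.0, 0.0, -0.1533, 0.0, 0.0, 0.0, 1]
--
[-0.148, -0.2074, -0.0667, 0.0, 0.0, 0.2976, 1]
--
[-0.2448, -0.0289, 0.05, 0.0, 0.0, 0.2747, 1]
--
```

Call:
{"method": "play_rows", "body": {"commands": [[[0.006, 0.0095, 0.002, 0, 0, -0.004, -0.5], [0.006, 0.0095, 0.002, 0, 0, -0.004, -0.3], [0.006, 0.0095, 0.002, 0, 0, -0.004, 1], [0.006, 0.0095, 0.002, 0, 0, -0.004, 1], [0.006, 0.0095, 0.002, 0, 0, -0.004, 1], [0.006, 0.0095, 0.002, 0, 0, -0.004, 1], [0.006, 0.0095, 0.002, 0, 0, -0.004, 1], [0.006, 0.0095, 0.002, 0, 0, -0.004, 1]]]}}

```text
time: 3.95
tool_pos: [0.4515, 0.2955, 0.0479]
tcp_rot: [0.01, 3.141, 0.001]
wrist_force: [-0.3, 0.6, 4.4]
width: 0.177
grip_force: 39.7
```

Call:
{"method": "play_rows", "body": {"commands": [[[0, 0, 0, 0, 0, 0, 1], [0, 0, 0, 0, 0, 0, 1], [0, 0, -0.03, 0, 0, 0, 1], [0, 0, -0.07, 0, 0, 0, 1], [0, 0, -0.12, 0, 0, 0, 1], [0, 0, -0.15, 0, 0, 0, 1], [0, 0, -0.153, 0, 0, 0, 1], [0, 0, -0.153, 0, 0, 0, 1]]]}}

```text
time: 4.75
tool_pos: [0.4509, 0.295, 0.1387]
tcp_rot: [-0.01, -3.141, 0.001]
wrist_force: [-0.6, -0.2, -0.8]
width: 0.175
grip_force: 39.2
```

Call:
{"method": "play_rows", "body": {"commands": [[[-0.05, -0.07, -0.03, 0, 0, 0.1, 1], [-0.09, -0.12, -0.05, 0, 0, 0.18, 1], [-0.12, -0.17, -0.066, 0, 0, 0.25, 1], [-0.148, -0.207, -0.066, 0, 0, 0.297, 1], [-0.148, -0.207, -0.066, 0, 0, 0.297, 1], [-0.148, -0.207, -0.066, 0, 0, 0.297, 1], [-0.148, -0.207, -0.066, 0, 0, 0.297, 1], [-0.148, -0.207, -0.066, 0, 0, 0.297, 1]]]}}

```text
time: 5.55
tool_pos: [0.5378, 0.1699, 0.1762]
tcp_rot: [-1.421, -2.798, 0.005]
wrist_force: [-0.2, -0.1, -1.8]
width: 0.178
grip_force: 39.3
```

Call:
{"method": "play_rows", "body": {"commands": [[[-0.08, -0.01, 0, 0, 0, 0.05, 1], [-0.15, -0.02, 0.02, 0, 0, 0.1, 1], [-0.2, -0.028, 0.04, 0, 0, 0.15, 1], [-0.244, -0.029, 0.05, 0, 0, 0.2, 1], [-0.244, -0.029, 0.05, 0, 0, 0.275, 1], [-0.244, -0.029, 0.05, 0, 0, 0.275, 1], [-0.244, -0.029, 0.05, 0, 0, 0.275, 1], [-0.244, -0.029, 0.05, 0, 0, 0.275, 1]]]}}

```text
time: 6.35
tool_pos: [0.6109, 0.0422, 0.1477]
tcp_rot: [-2.46, -1.953, 0.002]
wrist_force: [-0.9, -0.3, -0.7]
width: 0.176
grip_force: 39.3
```

```bash
python3 - <<'E'
from plan import *
s=bot.read_state();print(s["tool_pos"],s["tcp_rot"],jp(0,.064))
im=bot.read_camera("top"); cv2.imwrite("pics/raw2.png",im)
cv2.imwrite("pics/g2.png",crop(im,235,160,335,235,8))
E
```

```text
[0.61089038 0.04215359 0.14766731] [-2.45953094 -1.95266836  0.00247423] (np.float64(0.6124272512599023), np.float64(0.041058755368829275))
```

View pics/g2.png

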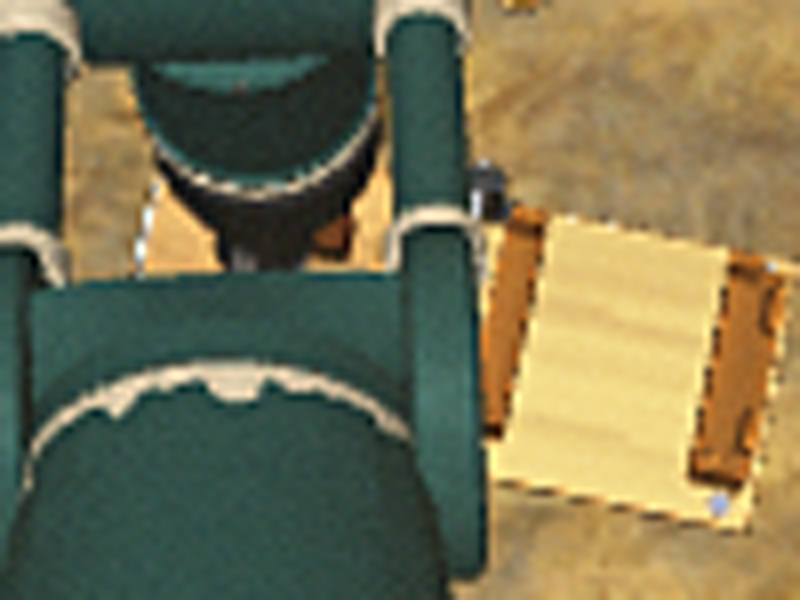

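```bash
python3 - <<'E'
from fit import *
jl=[(-56,131,8),(-56,-131,8),(56,-131,8),(56,131,8),(-124,100,52),(-44,100,52),(50,0,58),(-50,0,58),(42,125,48),(-42,125,48)]
uv=px([(50,303),(690,432),(742,172),(115,42),(74,467),(121,262),(425,92),(370,338),(108,48),(62,250)],8,242,172)
print(fit(jl,uv))
for k in range(10):
    i=[m for m in range(10) if m!=k]; print(k,fit(np.array(jl)[i],uv[i])[0].round(4))
E
```

```text
(array([ 0.59697195, -0.02113848, -0.23093239]), [[-0.4, -0.0], [0.3, 1.0], [0.5, -0.2], [-0.6, -0.5], [-0.0, 0.2], [0.0, 0.7], [0.1, -0.8], [0.1, -0.5], [0.2, -0.1], [-0.2, 0.2]])
0 [ 0.597  -0.021  -0.2312]
1 [ 0.5962 -0.0212 -0.2363]
2 [ 0.5971 -0.0213 -0.2301]
3 [ 0.5972 -0.0209 -0.2305]
4 [ 0.5969 -0.0211 -0.2305]
5 [ 0.5968 -0.0211 -0.2297]
6 [ 0.5973 -0.0211 -0.2298]
7 [ 0.5972 -0.0212 -0.2302]
8 [ 0.597  -0.0212 -0.2315]
9 [ 0.5969 -0.0211 -0.2305]
```

```bash
sed -i 's/^J=.*/J=(0.5970,-0.0211,-0.231)/' plan.py; python3 - <<'E'
from plan import *
x,y=jp(0,.0645);print(x,y)
chain([[(x,y,.12,1.34,1),(x,y,.1,1.34,1),(x,y,.093,1.34,1)]])
E
```

```text
0.611767344387756 0.041686746529290795
[-0.0007, 0.0015, 0.0467, -0.0004, 0.0001, 0.0005, 1]
[-0.0007, 0.0015, 0.08, -0.0004, 0.0001, 0.0005, 1]
[-0.0007, 0.0015, 0.0917, -0.0004, 0.0001, 0.0005, 1]
--
```

Call:
{"method": "play_rows", "body": {"commands": [[[-0.0007, 0.0015, 0.02, 0, 0, 0, 1], [-0.0007, 0.0015, 0.0467, 0, 0, 0, 1], [-0.0007, 0.0015, 0.065, 0, 0, 0, 1], [-0.0007, 0.0015, 0.08, 0, 0, 0, 1], [-0.0007, 0.0015, 0.085, 0, 0, 0, 1], [-0.0007, 0.0015, 0.09, 0, 0, 0, 1], [-0.0007, 0.0015, 0.091, 0, 0, 0, 1], [-0.0007, 0.0015, 0.091, 0, 0, 0, 1]]]}}

```text
time: 7.2
tool_pos: [0.6128, 0.0415, 0.0947]
tcp_rot: [2.463, 1.949, 0.001]
wrist_force: [0.9, 0.5, -0.4]
width: 0.179
grip_force: 39.3
```

Call:
{"method": "play_rows", "body": {"commands": [[[-0.001, 0.001, 0.003, 0, 0, 0, 1], [-0.001, 0.001, 0.005, 0, 0, 0, 1], [-0.001, 0.001, 0.005, 0, 0, 0, 1], [-0.001, 0.001, 0.005, 0, 0, 0, 1]]]}}

```text
time: 7.6
tool_pos: [0.6129, 0.0407, 0.0914]
tcp_rot: [2.464, 1.949, 0.0]
wrist_force: [0.1, 0.5, -1.2]
width: 0.179
grip_force: 39.3
```

Call:
{"method": "play_rows", "body": {"commands": [[[0, 0, 0.001, 0, 0, 0, 0.4], [0, 0, 0.001, 0, 0, 0, 0.1], [0, 0, 0.001, 0, 0, 0, 0.1], [0, 0, 0, 0, 0, 0, 0.1], [0, 0, -0.03, 0, 0, 0, 0.1], [0, 0, -0.08, 0, 0, 0, 0.1], [0, 0, -0.12, 0, 0, 0, 0.1], [0, 0, -0.12, 0, 0, 0, 0.1]]]}}

```text
time: 8.4
tool_pos: [0.616, 0.0408, 0.1681]
tcp_rot: [2.46, 1.946, 0.011]
wrist_force: [0.6, 0.3, 0.8]
width: 0.451
grip_force: 0.0
```

```bash
python3 - <<'E'
from plan import *
# move to rod approach: grip jig x -90, y 100
x,y=jp(-.09,.1);print(x,y)
chain([[(x,y,.17,2.911,0.1)],[(x,y,.061,2.911,0.1)]])
E
```

```text
0.5322856938161152 0.09684938988879264
[0.0588, -0.1572, -0.0044, 0.0026, 0.0015, -0.5005, 0.1]
--
[0.0, 0.0, 0.1817, 0.0, 0.0, 0.0, 0.1]
--
```

Call:
{"method": "play_rows", "body": {"commands": [[[0.02, -0.05, 0, 0, 0, -0.04, 0.1], [0.04, -0.1, 0, 0, 0, -0.09, 0.1], [0.059, -0.157, -0.004, 0, 0, -0.13, 0.1], [0.059, -0.157, -0.004, 0, 0, -0.18, 0.1], [0.059, -0.157, -0.004, 0, 0, -0.22, 0.1], [0.059, -0.157, -0.004, 0, 0, -0.27, 0.1], [0.059, -0.157, -0.004, 0, 0, -0.31, 0.1], [0.059, -0.157, -0.004, 0, 0, -0.35, 0.1]]]}}

```text
time: 9.2
tool_pos: [0.5286, 0.0969, 0.1646]
tcp_rot: [-1.074, -2.951, 0.001]
wrist_force: [-0.4, -0.9, 0.5]
width: 0.453
grip_force: 0.0
```

```bash
python3 - <<'E'
from plan import *
x,y=jp(-.09,.1)
chain([[(x,y,.17,2.911,0.1)]])
im=bot.read_camera("top"); b=bot.read_camera("side")
c=np.zeros((600,800,3),np.uint8); c[:,:400]=crop(im,235,160,302,260,6)[:600,:400]; c[:600,400:]=crop(b,240,150,307,250,6)[:600,:400]
cv2.imwrite("pics/g3.png",c)
E
```

```text
[-0.0047, 0.0039, -0.0091, -0.0003, -0.0004, -0.1488, 0.1]
--
```

View pics/g3.png

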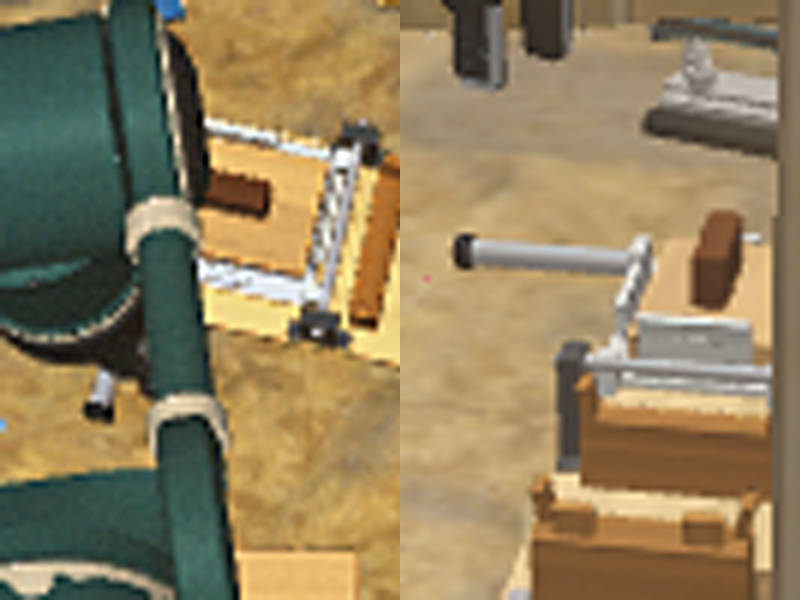

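Call:
{"method": "play_rows", "body": {"commands": [[[-0.0047, 0.004, 0, 0, 0, -0.05, 0.1], [-0.0047, 0.004, 0, 0, 0, -0.1, 0.1], [-0.0047, 0.004, 0, 0, 0, -0.149, 0.1], [-0.0047, 0.004, 0, 0, 0, -0.149, 0.1], [-0.0047, 0.004, 0.05, 0, 0, -0.149, 0.1], [-0.0047, 0.004, 0.1, 0, 0, -0.149, 0.1], [-0.0047, 0.004, 0.14, 0, 0, -0.149, 0.1], [-0.0047, 0.004, 0.14, 0, 0, -0.149, 0.1]]]}}

```text
time: 10.1
tool_pos: [0.5293, 0.0963, 0.0776]
tcp_rot: [-0.375, -3.111, 0.003]
wrist_force: [-0.1, -0.4, -0.4]
width: 0.451
grip_force: 0.0
```

```bash
python3 - <<'E'
from plan import *
x,y=jp(-.09,.1);print(now()[0],x,y)
chain([[(x,y,.058,2.911,0.1)]])
E
```

```text
[0.52929933 0.09633662 0.07755086] 0.5322856938161152 0.09684938988879264
[-0.0049, 0.0021, 0.0325, -0.001, -0.0025, -0.0029, 0.1]
--
```

Call:
{"method": "play_rows", "body": {"commands": [[[-0.004, 0.002, 0.02, 0, 0, -0.003, 0.1], [-0.004, 0.002, 0.033, 0, 0, -0.003, 0.1], [-0.004, 0.002, 0.033, 0, 0, -0.003, 0.4], [-0.004, 0.002, 0.033, 0, 0, -0.003, 1], [-0.004, 0.002, 0.033, 0, 0, -0.003, 1], [-0.004, 0.002, 0.033, 0, 0, -0.003, 1], [-0.004, 0.002, 0.033, 0, 0, -0.003, 1], [-0.004, 0.002, 0.033, 0, 0, -0.003, 1]]], "force": 30}}

```text
time: 10.9
tool_pos: [0.5361, 0.0975, 0.0625]
tcp_rot: [0.354, 3.12, 0.0]
wrist_force: [-1.0, -0.5, 2.7]
width: 0.124
grip_force: 29.6
```

```bash
python3 - <<'E'
from plan import *
s=bot.read_state(); print(s["tool_pos"],s["wrist_force"],s["width"])
p,M=now()
# rod arc from current point: axis centre in jig y = 0; radius .1, tool y is +-jig y
print("toolx",M[:,0],"tooly",M[:,1], "jigy",[-np.sin(J[2]),np.cos(J[2])])
for th in np.linspace(0,np.pi,33)[1:]:
    dy=.1*(np.cos(th)-1); dz=.1*np.sin(th)
    d=M.T@np.array([-np.sin(J[2])*dy,np.cos(J[2])*dy,dz])/.6
    print(round(th,2),d.round(4).tolist())
E
```

```text
[0.5361342  0.09748402 0.06250064] [-0.97732744 -0.45820452  2.66449889] 0.12430007562055762
toolx [-0.97453671  0.22422555 -0.00105003] tooly [2.24225295e-01 9.74537271e-01 3.51703854e-04] jigy [np.float64(0.2289510757791638), np.float64(0.9734379306866789)]
0.1 [-0.0, -0.0008, -0.0163]
0.2 [-0.0, -0.0032, -0.0325]
0.29 [-0.0, -0.0072, -0.0484]
0.39 [-0.0, -0.0127, -0.0638]
0.49 [0.0, -0.0197, -0.0786]
0.59 [0.0, -0.0281, -0.0926]
0.69 [0.0001, -0.0378, -0.1057]
0.79 [0.0001, -0.0488, -0.1179]
0.88 [0.0002, -0.0609, -0.1289]
0.98 [0.0002, -0.074, -0.1386]
1.08 [0.0003, -0.088, -0.147]
1.18 [0.0003, -0.1028, -0.154]
1.28 [0.0004, -0.1182, -0.1595]
1.37 [0.0005, -0.1341, -0.1635]
1.47 [0.0006, -0.1503, -0.1659]
1.57 [0.0006, -0.1666, -0.1667]
1.67 [0.0007, -0.1829, -0.1659]
1.77 [0.0008, -0.1991, -0.1635]
1.87 [0.0009, -0.215, -0.1596]
1.96 [0.001, -0.2304, -0.1541]
2.06 [0.001, -0.2452, -0.1471]
2.16 [0.0011, -0.2592, -0.1387]
2.26 [0.0012, -0.2724, -0.1289]
2.36 [0.0013, -0.2845, -0.118]
2.45 [0.0013, -0.2955, -0.1058]
2.55 [0.0014, -0.3052, -0.0927]
2.65 [0.0014, -0.3136, -0.0787]
2.75 [0.0015, -0.3206, -0.0639]
2.85 [0.0015, -0.3261, -0.0485]
2.95 [0.0016, -0.3301, -0.0326]
3.04 [0.0016, -0.3325, -0.0165]
3.14 [0.0016, -0.3333, -0.0001]
```

Call:
{"method": "play_rows", "body": {"commands": [[[0, -0.001, -0.016, 0, 0, 0, 1], [0, -0.003, -0.0325, 0, 0, 0, 1], [0, -0.007, -0.048, 0, 0, 0, 1], [0, -0.0127, -0.064, 0, 0, 0, 1], [0, -0.02, -0.0785, 0, 0, 0, 1], [0, -0.028, -0.0925, 0, 0, 0, 1], [0, -0.038, -0.1055, 0, 0, 0, 1], [0, -0.049, -0.118, 0, 0, 0, 1]]]}}

```text
time: 11.7
tool_pos: [0.5298, 0.0708, 0.1351]
tcp_rot: [0.356, 3.119, 0.008]
wrist_force: [0.8, 9.2, 3.4]
width: 0.126
grip_force: 29.3
```

Call:
{"method": "play_rows", "body": {"commands": [[[0, -0.012, -0.011, 0, 0, 0, 1], [0, -0.025, -0.0207, 0, 0, 0, 1], [0, -0.039, -0.029, 0, 0, 0, 1], [0, -0.054, -0.036, 0, 0, 0, 1], [0, -0.0695, -0.0415, 0, 0, 0, 1], [0.0005, -0.0855, -0.0455, 0, 0, 0, 1], [0.0005, -0.1015, -0.048, 0, 0, 0, 1], [0.0005, -0.118, -0.049, 0, 0, 0, 1]]]}}

```text
time: 12.5
tool_pos: [0.5134, 0.0001, 0.165]
tcp_rot: [0.354, 3.119, 0.002]
wrist_force: [0.9, 3.6, 3.8]
width: 0.13
grip_force: 31.3
```

Call:
{"method": "play_rows", "body": {"commands": [[[0, -0.0163, 0.001, 0, 0, 0, 1], [0, -0.0325, 0.003, 0, 0, 0, 1], [0, -0.0485, 0.007, 0, 0, 0, 1], [0, -0.064, 0.0126, 0, 0, 0, 1], [0.0005, -0.0785, 0.0196, 0, 0, 0, 1], [0.0005, -0.0925, 0.028, 0, 0, 0, 1], [0.0005, -0.106, 0.038, 0, 0, 0, 1], [0.0005, -0.118, 0.0485, 0, 0, 0, 1]]]}}

```text
time: 13.3
tool_pos: [0.4967, -0.0699, 0.1324]
tcp_rot: [0.354, 3.121, -0.001]
wrist_force: [3.8, 1.9, 0.3]
width: 0.125
grip_force: 32.4
```

Call:
{"method": "play_rows", "body": {"commands": [[[0, -0.011, 0.0122, 0, 0, 0, 1], [0, -0.0207, 0.0253, 0, 0, 0, 1], [0, -0.029, 0.0393, 0, 0, 0, 1], [0, -0.036, 0.054, 0, 0, 0, 1], [0, -0.0415, 0.0695, 0, 0, 0, 1], [0, -0.0455, 0.0854, 0, 0, 0, 1], [0, -0.048, 0.1015, 0, 0, 0, 1], [0, -0.0488, 0.116, 0, 0, 0, 1]]]}}

```text
time: 14.1
tool_pos: [0.4902, -0.0973, 0.0632]
tcp_rot: [-0.355, -3.121, -0.001]
wrist_force: [-7.4, 8.4, 41.3]
width: 0.125
grip_force: 35.4
```

```bash
python3 - <<'E'
from plan import *
print(jp(-.09,-.1),bot.read_state()["wrist_force"])
im=bot.read_camera("top"); b=bot.read_camera("side")
c=np.zeros((600,800,3),np.uint8); c[:,:400]=crop(im,255,160,322,260,6)[:600,:400]; c[:600,400:]=crop(b,240,150,307,250,6)[:600,:400]
cv2.imwrite("pics/g4.png",c)
E
```

```text
(np.float64(0.48649547866028253), np.float64(-0.09783819624854316)) [-7.36341962  8.38337528 41.34334984]
```

View pics/g4.png

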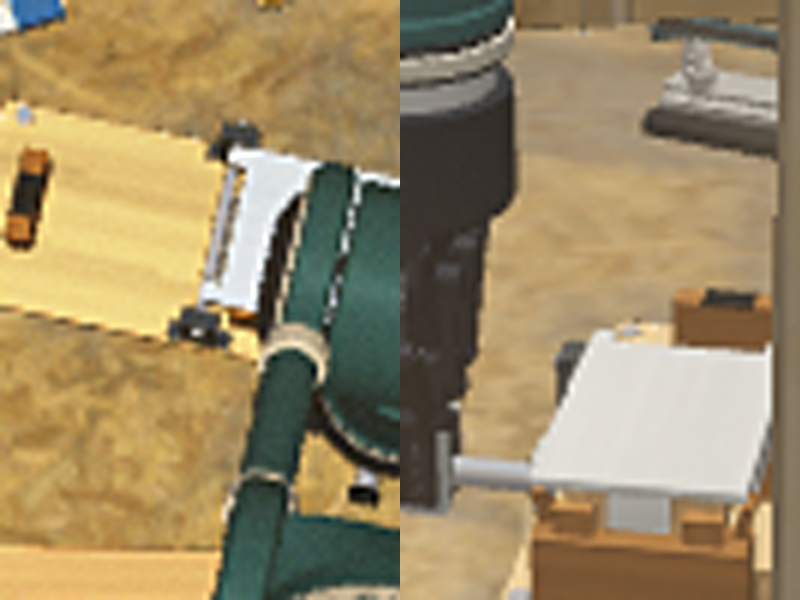

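Call:
{"method": "play_rows", "body": {"commands": [[[0, 0, -0.002, 0, 0, 0, 0.7], [0, 0, -0.002, 0, 0, 0, 0.6], [0, 0, -0.002, 0, 0, 0, 0.6], [0, 0, -0.002, 0, 0, 0, 0.6], [0, 0, -0.002, 0, 0, 0, 0.6]]]}}

```text
time: 14.7
tool_pos: [0.4898, -0.0976, 0.0643]
tcp_rot: [-0.354, -3.121, 0.0]
wrist_force: [0.7, -0.8, -0.5]
width: 0.203
grip_force: 0.0
```

Call:
{"method": "play_rows", "body": {"commands": [[[0, 0, 0.0, 0, 0, 0, 1], [0, 0, 0, 0, 0, 0, 1], [0, 0, 0, 0, 0, 0, 1], [0, 0.0005, -0.008, 0, 0, 0, 1], [0, 0.001, -0.016, 0, 0, 0, 1], [0, 0.002, -0.0245, 0, 0, 0, 1], [0, 0.003, -0.0325, 0, 0, 0, 1], [0, 0.007, -0.048, 0, 0, 0, 1]]]}}

```text
time: 15.5
tool_pos: [0.4908, -0.0935, 0.0935]
tcp_rot: [-0.354, -3.121, 0.0]
wrist_force: [2.2, 1.8, -4.0]
width: 0.123
grip_force: 29.1
```

Call:
{"method": "play_rows", "body": {"commands": [[[0, 0.0055, -0.0155, 0, 0, 0, 1], [0, 0.0125, -0.03, 0, 0, 0, 1], [0, 0.021, -0.044, 0, 0, 0, 1], [0, 0.0305, -0.0572, 0, 0, 0, 1], [0, 0.0416, -0.0695, 0, 0, 0, 1], [0, 0.0537, -0.0805, 0, 0, 0, 1], [0, 0.0668, -0.0902, 0, 0, 0, 1], [0, 0.0808, -0.0986, 0, 0, 0, 1]]]}}

```text
time: 16.3
tool_pos: [0.5014, -0.0495, 0.1554]
tcp_rot: [-0.352, -3.121, 0.012]
wrist_force: [-8.8, -9.6, 12.3]
width: 0.122
grip_force: 30.3
```

Call:
{"method": "play_rows", "body": {"commands": [[[0, 0.0148, -0.007, 0, 0, 0, 1], [0, 0.0302, -0.0125, 0, 0, 0, 1], [0, 0.0461, -0.0165, 0, 0, 0, 1], [0, 0.0623, -0.0189, 0, 0, 0, 1], [0, 0.0786, -0.0197, 0, 0, 0, 1], [0, 0.0949, -0.0189, 0, 0, 0, 1], [0, 0.111, -0.0165, 0, 0, 0, 1], [0, 0.127, -0.0125, 0, 0, 0, 1]]]}}

```text
time: 17.1
tool_pos: [0.5199, 0.0288, 0.1606]
tcp_rot: [0.354, 3.12, 0.0]
wrist_force: [1.2, -1.8, 1.6]
width: 0.124
grip_force: 32.6
```

Call:
{"method": "play_rows", "body": {"commands": [[[0, 0.0154, 0.0055, 0, 0, 0, 1], [0, 0.0302, 0.0125, 0, 0, 0, 1], [0, 0.0442, 0.0209, 0, 0, 0, 1], [0, 0.0574, 0.0307, 0, 0, 0, 1], [0, 0.0695, 0.0416, 0, 0, 0, 1], [0, 0.0805, 0.0538, 0, 0, 0, 1], [0, 0.0902, 0.0669, 0, 0, 0, 1], [0, 0.0986, 0.0809, 0, 0, 0, 1]]]}}

```text
time: 17.9
tool_pos: [0.5329, 0.0861, 0.111]
tcp_rot: [0.354, 3.121, 0.0]
wrist_force: [4.9, -3.0, 1.9]
width: 0.127
grip_force: 33.2
```

Call:
{"method": "play_rows", "body": {"commands": [[[0, 0.007, 0.0148, 0, 0, 0, 1], [0, 0.0125, 0.0302, 0, 0, 0, 1], [0, 0.0165, 0.0461, 0, 0, 0, 1], [0, 0.0189, 0.062, 0, 0, 0, 1], [0, 0.0197, 0.078, 0, 0, 0, 1], [0, 0.0197, 0.078, 0, 0, 0, 1]]]}}

```text
time: 18.5
tool_pos: [0.5351, 0.0976, 0.0632]
tcp_rot: [0.355, 3.121, 0.001]
wrist_force: [4.8, 1.3, -0.8]
width: 0.123
grip_force: 34.2
```

Call:
{"method": "play_rows", "body": {"commands": [[[0, 0, 0, 0, 0, 0, 0.5], [0, 0, 0, 0, 0, 0, 0.1], [0, 0, 0, 0, 0, 0, 0.1], [0, 0, -0.05, 0, 0, 0, 0.1], [0, 0, -0.1, 0, 0, 0, 0.1], [0, 0, -0.16, 0, 0, 0, 0.1], [0, 0, -0.22, 0, 0, 0, 0.1], [0, 0, -0.22, 0, 0, 0, 0.1]]]}}

```text
time: 19.3
tool_pos: [0.5382, 0.0976, 0.2028]
tcp_rot: [0.353, 3.112, 0.004]
wrist_force: [1.4, -0.2, -0.0]
width: 0.45
grip_force: 0.0
```

```bash
python3 - <<'E'
from plan import *
im=bot.read_camera("top"); b=bot.read_camera("side")
c=np.zeros((600,800,3),np.uint8); c[:,:400]=crop(im,275,165,342,265,6)[:600,:400]; c[:600,400:]=crop(b,240,150,307,250,6)[:600,:400]
cv2.imwrite("pics/g5.png",c)
# targets: nest grasp: fingers on long edges, closing along jig x -> tool x along jig y
x,y=jp(0,-.064); print("nest",x,y)
chain([[(x,y,.19,1.34,-1)]])
E
```

```text
nest 0.5823471311501335 -0.08340002756394746
[-0.1441, -0.2758, 0.0128, 0.0005, 0.0002, 0.5015, -1]
--
```

View pics/g5.png

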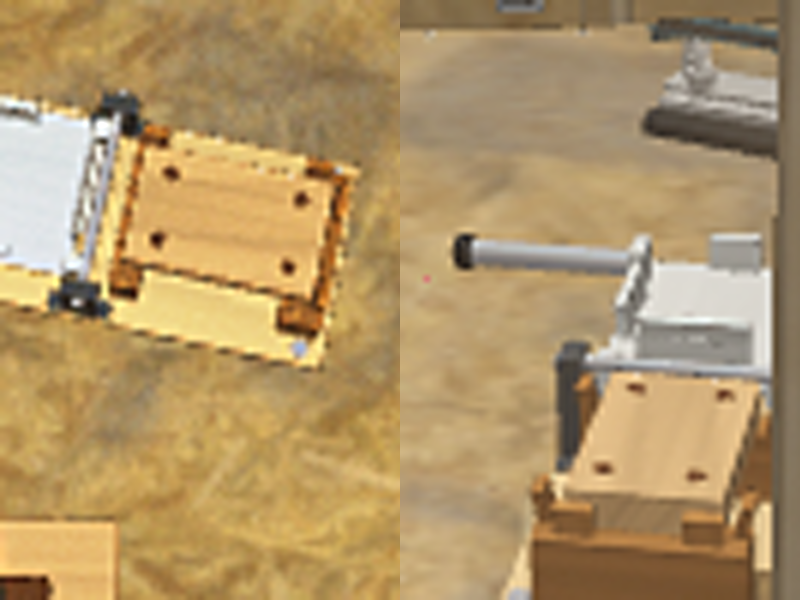

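Call:
{"method": "play_rows", "body": {"commands": [[[-0.03, -0.05, 0, 0, 0, 0.045, -1], [-0.06, -0.1, 0, 0, 0, 0.09, -1], [-0.09, -0.16, 0.01, 0, 0, 0.135, -1], [-0.12, -0.22, 0.01, 0, 0, 0.18, -1], [-0.144, -0.276, 0.013, 0, 0, 0.225, -1], [-0.144, -0.276, 0.013, 0, 0, 0.27, -1], [-0.144, -0.276, 0.013, 0, 0, 0.315, -1], [-0.144, -0.276, 0.013, 0, 0, 0.36, -1]]], "force": 40}}

```text
time: 20.2
tool_pos: [0.5801, -0.0839, 0.1859]
tcp_rot: [-1.977, -2.435, 0.004]
wrist_force: [0.1, 0.4, -0.4]
width: 1.0
grip_force: 0.0
```

```bash
python3 - <<'E'
from plan import *
from fit import fit,px
uv=px([(143,143),(335,177),(318,303),(133,265)],6,275,165); P=back("top",uv,.059); print(P.round(4),P.mean(0))
x,y=jp(0,-.064)
chain([[(x,y,.12,1.34,-1)]])
E
```

```text
[[ 0.6257 -0.0435  0.059 ]
 [ 0.6058 -0.1416  0.059 ]
 [ 0.5403 -0.1304  0.059 ]
 [ 0.5617 -0.0369  0.059 ]] [ 0.58337312 -0.08807442  0.059     ]
[-0.0002, 0.0044, 0.1098, -0.0017, -0.0003, 0.1393, -1]
--
```

Call:
{"method": "play_rows", "body": {"commands": [[[0, 0.005, 0, 0, 0, 0.046, -1], [0, 0.005, 0, 0, 0, 0.093, -1], [0, 0.005, 0, 0, 0, 0.139, -1], [0, 0.005, 0.0, 0, 0, 0.139, -1], [0, 0.005, 0.04, 0, 0, 0.139, -1], [0, 0.005, 0.08, 0, 0, 0.139, -1], [0, 0.005, 0.11, 0, 0, 0.139, -1], [0, 0.005, 0.11, 0, 0, 0.139, -1]]]}}

```text
time: 21.0
tool_pos: [0.5812, -0.0822, 0.1181]
tcp_rot: [-2.446, -1.96, 0.01]
wrist_force: [-1.4, 0.3, -0.9]
width: 1.0
grip_force: 0.0
```

```bash
python3 - <<'E'
from plan import *
chain([[(.583,-.085,.085,1.34,-1),(.583,-.085,.05,1.34,-1)]])
E
```

```text
[-0.0038, 0.0045, 0.0552, -0.0029, 0.0001, 0.0035, -1]
[-0.0038, 0.005, 0.1135, -0.0029, 0.0001, 0.0035, -1]
--
```

Call:
{"method": "play_rows", "body": {"commands": [[[-0.004, 0.004, 0.02, 0, 0, 0.003, -1], [-0.004, 0.004, 0.05, 0, 0, 0.003, -1], [-0.004, 0.004, 0.075, 0, 0, 0.003, -1], [-0.004, 0.004, 0.095, 0, 0, 0.003, -1], [-0.004, 0.004, 0.11, 0, 0, 0.003, -1], [-0.004, 0.004, 0.11, 0, 0, 0.003, -1]]]}}

```text
time: 21.6
tool_pos: [0.5857, -0.0856, 0.0553]
tcp_rot: [-2.462, -1.948, 0.003]
wrist_force: [-0.4, 0.2, 0.9]
width: 1.001
grip_force: 0.0
```

Call:
{"method": "play_rows", "body": {"commands": [[[0, 0, 0, 0, 0, 0, -0.7], [0, 0, 0, 0, 0, 0, 0.5], [0, 0, 0, 0, 0, 0, 0.5], [0, 0, 0, 0, 0, 0, 0.5], [0, 0, 0, 0, 0, 0, 0.5], [0, 0, 0, 0, 0, 0, 0.5]]]}}

```text
time: 22.2
tool_pos: [0.5861, -0.0856, 0.0579]
tcp_rot: [-2.463, -1.949, 0.001]
wrist_force: [-5.1, 0.3, 5.0]
width: 0.718
grip_force: 45.8
```

```bash
python3 - <<'E'
from plan import *
chain([[(.586,-.0856,.14,1.34,.5)],[(.53,-.2,.14,.8,.5)],[(.4857,-.2857,.12,.355,.5)]])
E
```

```text
[-0.0001, -0.0004, -0.1368, -0.0005, 0.0, -0.0004, 0.5]
--
[-0.207, -0.0472, 0.0, 0.0, 0.0, 0.1719, 0.5]
--
[-0.1539, 0.0465, 0.0333, 0.0, 0.0, 0.1416, 0.5]
--
```

Call:
{"method": "play_rows", "body": {"commands": [[[0, 0, -0.01, 0, 0, 0, 0.8], [0, 0, -0.03, 0, 0, 0, 0.8], [0, 0, -0.06, 0, 0, 0, 0.8], [0, 0, -0.1, 0, 0, 0, 0.8], [0, 0, -0.137, 0, 0, 0, 0.8], [0, 0, -0.137, 0, 0, 0, 0.8]]]}}

```text
time: 22.8
tool_pos: [0.5905, -0.0865, 0.1444]
tcp_rot: [2.458, 1.944, 0.01]
wrist_force: [1.1, 0.2, -0.2]
width: 0.718
grip_force: 45.2
```

Call:
{"method": "play_rows", "body": {"commands": [[[-0.05, -0.01, 0, 0, 0, 0.03, 0.8], [-0.1, -0.025, 0, 0, 0, 0.07, 0.8], [-0.15, -0.035, 0, 0, 0, 0.11, 0.8], [-0.19, -0.045, 0, 0, 0, 0.15, 0.8], [-0.207, -0.052, 0, 0, 0, 0.172, 0.8], [-0.207, -0.052, 0, 0, 0, 0.172, 0.8]]]}}

```text
time: 23.4
tool_pos: [0.5268, -0.2006, 0.1384]
tcp_rot: [-2.896, -1.217, 0.001]
wrist_force: [0.3, -0.1, -1.7]
width: 0.715
grip_force: 45.1
```

Call:
{"method": "play_rows", "body": {"commands": [[[-0.04, 0.01, 0, 0, 0, 0.035, 0.8], [-0.08, 0.025, 0, 0, 0, 0.07, 0.8], [-0.12, 0.035, 0, 0, 0, 0.11, 0.8], [-0.154, 0.0465, 0.01, 0, 0, 0.142, 0.8], [-0.154, 0.0465, 0.01, 0, 0, 0.142, 0.8], [-0.154, 0.0465, 0.01, 0, 0, 0.142, 0.8]]]}}

```text
time: 24.0
tool_pos: [0.4835, -0.2845, 0.1326]
tcp_rot: [-3.091, -0.553, 0.0]
wrist_force: [-0.2, 0.4, -1.4]
width: 0.72
grip_force: 45.1
```

```bash
python3 - <<'E'
from plan import *
chain([[(.4857,-.2857,.068,.355,.5)]])
im=bot.read_camera("top"); b=bot.read_camera("side")
c=np.zeros((600,800,3),np.uint8); c[:,:400]=crop(im,335,190,415,290,5)[:500,:400].repeat(1,0) if 0 else cv2.resize(im[190:310,335:415],(400,600)); c[:500,400:]=crop(b,200,215,280,315,5)
cv2.imwrite("pics/g6.png",c)
E
```

```text
[0.0028, 0.0032, 0.1077, -0.0003, -0.0, -0.0003, 0.5]
--
```

View pics/g6.png

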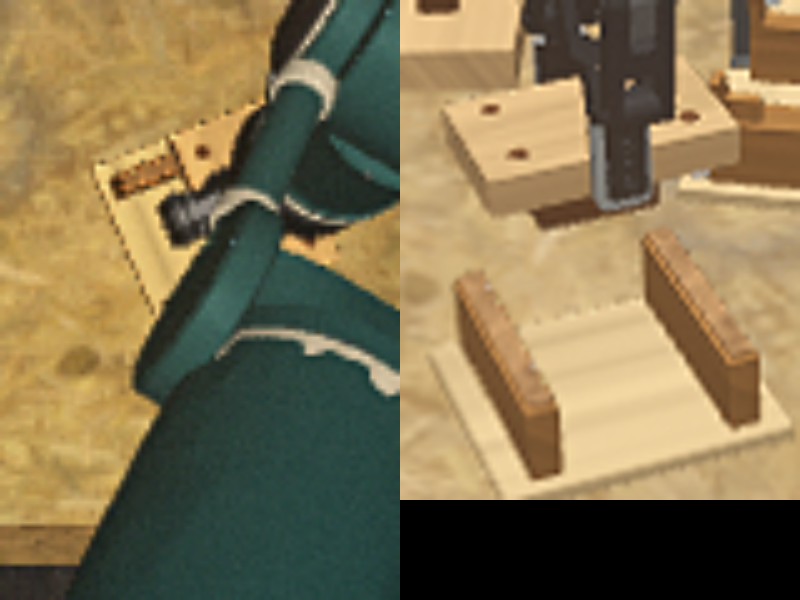

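Call:
{"method": "play_rows", "body": {"commands": [[[0.003, 0.003, 0.03, 0, 0, 0, 0.8], [0.003, 0.003, 0.06, 0, 0, 0, 0.8], [0.003, 0.003, 0.085, 0, 0, 0, 0.8], [0.003, 0.003, 0.1, 0, 0, 0, 0.8], [0.003, 0.003, 0.108, 0, 0, 0, 0.8], [0.003, 0.003, 0.112, 0, 0, 0, 0.8], [0.003, 0.003, 0.112, 0, 0, 0, 0.8]]]}}

```text
time: 24.8
tool_pos: [0.4859, -0.2862, 0.066]
tcp_rot: [3.093, 0.55, 0.0]
wrist_force: [-0.3, 0.4, -0.5]
width: 0.717
grip_force: 45.2
```

Call:
{"method": "play_rows", "body": {"commands": [[[0, 0, 0.003, 0, 0, 0, 0.8], [0, 0, 0.006, 0, 0, 0, 0.8], [0, 0, 0.006, 0, 0, 0, 0.8]]]}}

```text
time: 25.1
tool_pos: [0.4857, -0.2863, 0.0624]
tcp_rot: [3.093, 0.55, 0.0]
wrist_force: [0.3, 0.1, -0.1]
width: 0.717
grip_force: 45.2
```

Call:
{"method": "play_rows", "body": {"commands": [[[0, 0, 0.002, 0, 0, 0, 0.8], [0, 0, 0.002, 0, 0, 0, 0.8], [0, 0, 0.002, 0, 0, 0, -0.6], [0, 0, 0.002, 0, 0, 0, -1], [0, 0, 0.002, 0, 0, 0, -1], [0, 0, 0.002, 0, 0, 0, -1], [0, 0, -0.03, 0, 0, 0, -1], [0, 0, -0.06, 0, 0, 0, -1]]]}}

```text
time: 25.9
tool_pos: [0.485, -0.2857, 0.0978]
tcp_rot: [-3.092, -0.55, 0.002]
wrist_force: [0.9, -0.5, 0.7]
width: 0.998
grip_force: 0.0
```

Call:
{"method": "play_rows", "body": {"commands": [[[0, 0, -0.08, 0, 0, 0, -1], [0, 0, -0.15, 0, 0, 0, -1], [0, 0.08, -0.2, 0, 0, 0, -1], [0, 0.15, -0.2, 0, 0, 0, -1], [0, 0.22, -0.2, 0, 0, 0, -1], [0, 0.25, -0.2, 0, 0, 0, -1], [0, 0.25, -0.2, 0, 0, 0, -1], [0, 0.25, -0.2, 0, 0, 0, -1]]]}}

```text
time: 26.7
tool_pos: [0.537, -0.4267, 0.2175]
tcp_rot: [-3.092, -0.549, 0.001]
wrist_force: [1.2, 1.2, -0.1]
width: 0.998
grip_force: 0.0
```

```bash
python3 - <<'E'
from plan import *
im=bot.read_camera("top"); b=bot.read_camera("side")
c=np.zeros((600,800,3),np.uint8); c[:600,:480]=crop(im,335,190,415,290,6);c[:400,480:]=crop(b,200,225,280,325,4)
cv2.imwrite("pics/g7.png",c)
E
```

```text
(no output)
```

View pics/g7.png

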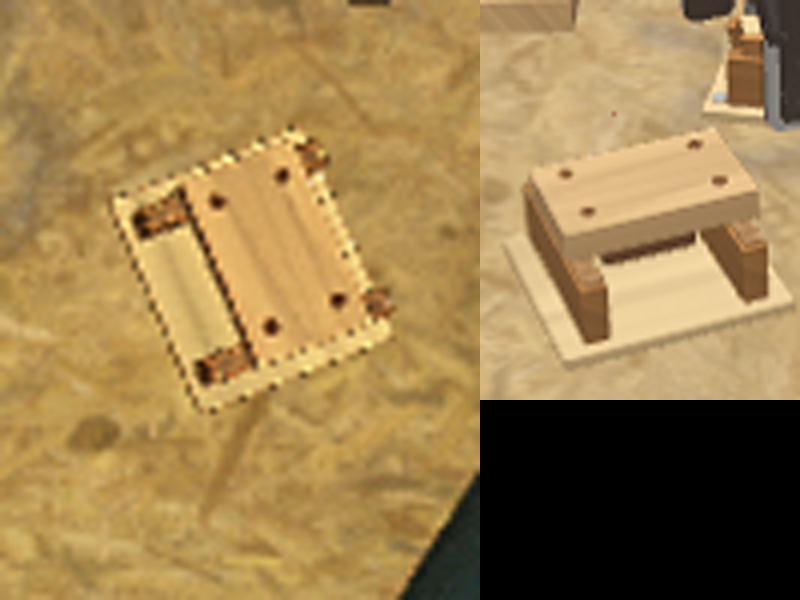

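```bash
python3 -c "
from workcell import bot
print(bot.finish_job())"
```

```text
the job is handed in; nothing more can be done
None
```

The drawer front was turned over in the jig and laid face-down across the middle of the gluing rack's rails, with the plate swung back open and the bystanders left untouched; the job was handed in at about 27 s, and no verdict came back.

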